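Release the eccentric lock, push the probe slide onto the pack and lock it

ROBOT

A 6-joint arm with a two-finger parallel gripper is mounted at the origin on a cart in front of the work surface, level with it; the furniture and walls round the work are solid. World frame = base frame: x ahead of the robot, y to its left, z up, the work surface at z = 0. Lengths are in mm, angles in rad, forces in N, time in s.
With the tool pointing down it reaches from about 300 to 950 mm from the base axis. Payload 3.1 kg.
Tool frame: the origin (TCP) lies on the mounting face of the last link; the fingertips stand 173 mm ahead of it and the grasp point (between the pads) lies 155 mm ahead of it; z points along the fingers, y is the line along which they close (so a half turn about z gives the same grasp; the last joint's range is limited). The gripper opens to 85 mm and grips with 20 to 120 N. Pads are 22 mm wide; open, the fingers measure 114 mm over their backs; the gripper's body (76 mm by 85 mm) begins 54 mm behind the grasp point. The pads swing forward as they close: fully open they stand 13 mm farther back than shut.
Start: joints at [1.21, 0.308, 1.634, -0, 1.2, -0.07], TCP at [179.226, 598.759, 404.672] pointing down, gripper open.
Joint ranges: [-3.06, 3.06], [-0.79, 1.96], [0.05, 2.63], [-1.19, 4.34], [0.05, 2.64], [-2.94, 2.94]. Speed limits (rad/s): [2.79, 2.79, 3.14, 3.14, 3.14, 3.14].

INTERFACE

Orientations are given as a unit quaternion [x, y, z, w].
In Python, from plant import manip, cams gives the robot as it stands.
- The arm moves only by the shell command python3 -m jog 'ROWS' [OPENING]. ROWS is JSON, a list of rows, each a list of 6 numbers: the shift along the tool's x, y, z as a fraction of full scale, then the turn, a rotation vector about the tool's x, y, z as a fraction of full scale. A call has 1 to 12 rows; each row is the pose to reach, as a shift and turn from the pose commanded when the call began, along the tool's axes at that moment, turning the shorter way round; what a row does not reach only later rows make up. Full scale, the value 1, is 0.3 m for a shift and pi rad for a turn. A row lasts 1/10 s, in which the tool goes at most 50 mm and 8.59 degrees, less where a joint would pass 70% of its speed; a pose out of reach is approached as far as the arm can. A call with a number of a shift or a turn outside -1 to 1 is refused whole. A call with a gripper value outside its range is refused whole. OPENING is the opening, from -1 (shut) to 1 (fully open), set as the call begins (- or left out, the last holds). The fingers move at their own pace and stop on an object; the grip force is fixed at half the most. Time passes only in rows, so rows that repeat a pose let the fingers close. It gives the time, the measured TCP pose, the force, the opening and the grip force at its end, in the units of the state.
- manip.get_state(): the state, without advancing time (a new reading comes with each control period).
- cams.camera(name): name is "scene" or "side" or "wrist"; returns the picture (384x512x3 uint8, blue, green, red); there is no depth.
- cams.calibration(name): a dict with "intrinsics" (3x3 intrinsics, pixels), "k1" (the pictures are not rectified: a ray, as slopes to the right and down, at radius r is drawn at 1 + k1 r^2 times it, then the intrinsics apply), "view" (4x4, takes a point from world to camera coordinates); the wrist camera has in their place "tool_from_camera" (4x4, takes a point from camera to tool coordinates, whose origin is the TCP and whose axes are the flange's). Camera axes: x right, y down, z forward; pixel columns grow to the right and rows downward; lengths in mm; the calibration is good to about 2 mm. A picture is of the moment at which its call begins: read the wrist's pose just before it. calibration takes no time and is no camera call.
- manip.finish_job(): hands the job in; it is judged then, once.
The state is a dict: "t": time; "joint_positions": joint angles; "qd": joint speeds; "joint_efforts": joint torques, N m; "tcp_pos": TCP position; "orientation": TCP orientation; "contact_force": force on the tool from outside, world axes, zero at the start; "moment": the same for the moment, N m; "finger_gap": finger opening in mm; "finger_force": force on a finger pad.
Only numpy, scipy, OpenCV 4.12 (cv2) and the standard library are available. Lean on these libraries where they do the work, as an engineer would, in place of code of your own. Each camera call takes 0.05 s, during which the arm holds its last target. There are 200 camera calls.

TASK

The black battery pack in the test cradle has to be put on its test probes. Swing the red-knobbed lever round to its far stop, so that the low side of the eccentric faces the slide's roller, push the probe slide forward until its probes are pressed home on the pack, then swing the lever all the way back so that the eccentric locks the slide there. Push gently with the fingers; lift nothing, leave the pack in its nest and the things lying around where they are.

Things in the scene. Friction and masses are not known exactly. Their poses are not given: they have to be found in the camera images.
- cradle: Fixed test cradle: aluminium plate 280 x 140 mm, top 16 mm above the bench, x -106 to 174, y -33 to 107 mm. Origin on the bench straight below the cam's vertical pivot; x = the way the slide is pushed (away from the robot within 20 degrees), z up. All on it is below 50 mm but the push plate (86 mm), lever, hub and knob: closed fingers with tips 52 to 56 mm high pass over the rest.
- cam_lever (a joint): Angle q of lever and eccentric, rad, counterclockwise from above, hard stops 0 and 3.14. Lever direction from the pivot in cradle x, y: (-cos q, -sin q). 0 = locked, lever along -x, disc's high side across the roller's path; 3.14 = released, lever along +x, low side to the roller, which passes only above about 2.3. Swings over the -y side and stays where left. Starts at 0 to 0.5.
- lever_grip (a point): Middle of the lever's steel bar, 65 mm from the pivot, 64 mm high. Bar 10 mm wide, 60 to 68 mm high, 84 mm long from the pivot; upright red knob on its end, 19 mm across, to 98 mm high. Pushing here takes about 2.5 N, and up to 6 N in the last 0.5 rad before 0 with the slide forward, where the disc drives the roller the last 2 mm.
- cam_disc (a point): Centre of the eccentric: steel disc of radius 16 mm, 28 to 40 mm high, its centre 8 mm off the pivot, turning with the lever.
- probe_slide (a joint): Travel of the probe slide along the cradle's +x, m: 0 fully back, hard stop 0.058; starts at 0 to 0.010. Blocked at about 0.016 by the locked cam. Friction 2.5 N; from about 0.053 four spring probes press on the pack (2 N, rising to 8 N at the stop) and push it back to 0.053 or 0.054 when let go. The lever can be closed behind it only from about 0.05 on and then wedges it at about 0.0555.
- push_face (a point): Middle of the black rubber pad on the upright push plate at the rear of the slide, facing the cradle's -x (the robot): pad 32 mm wide, 34 mm high, centre 66 mm above the bench; plate 36 mm wide, top at 86 mm. It lies 59 mm to the +y side of the cam's pivot and moves with the slide.
- roller (a point): Follower roller of the slide, 12 mm across, on the line y = +17 mm of the cradle; level with the disc.
- power_pack: Black battery pack 106 x 72 x 22 mm, loose (0.24 kg), lying in its nest at the front of the cradle between white walls 10 to 13 mm high with about 1 mm play; origin at the centre of its underside.
- blue_cap: Small blue cap, 22 mm across, 13 mm high, loose, standing on the cradle's plate beside the nest. Leave it.
- multimeter: Orange multimeter 145 x 69 x 39 mm, loose, left of the cradle. Leave it.
- flat_pliers: Blue-handled pliers, 155 mm long, loose, right of the cradle. Leave them.
- sticky_notes: Yellow note pad 76 x 50 x 18 mm, loose, near the bench's front edge. Leave it.
- usb_stick: Black USB stick 52 mm long, loose, right of the cradle. Leave it.
- screwdriver_yellow: Yellow-handled screwdriver, 213 mm long, loose, left behind the cradle. Leave it.
- tweezers: Steel tweezers, 121 mm long, loose, at the left. Leave them.
- flux_pen: White pen with a blue cap, 134 mm long, loose, in front of the cradle at the left. Leave it.
Mind the look-alikes: they are no part of the job. What is shaped like the power_pack but blue or turquoise is not meant.

How it is judged:
By the outcome, as a careful person would: the job done as asked, in the order asked, and still so for the second after the job is handed in, with the robot touching nothing.
It also fails if it takes over 72 s, if anything falls off the work surface, if the arm or the gripper's body presses on something with over 40 N, if the wrist force passes 120 N, or if a joint passes its speed limit or range.

## Working session

There is one attempt and no reset: what is moved stays moved. The work goes in short steps, Python scripts to look and compute and a shell command to move; the robot and the scene stay as the last step left them, time stands still between calls to the robot, and variables do not carry over. Pictures are saved under pics/ and viewed, at most 10 in all, crops included, and the job is handed in when it is done.

```bash
mkdir -p pics; python3 - <<'E'
from plant import manip,cams
import cv2,numpy as np
s=manip.get_state();print({k:np.round(v,3).tolist() for k,v in s.items()})
for n in("scene","side"):
    cv2.imwrite(f"pics/{n}0.png",cams.camera(n))
    c=cams.calibration(n);print(n,np.round(c["intrinsics"],1).tolist(),c["k1"],np.round(c["view"],3).tolist())
print(cams.calibration("wrist"))
E
```

```text
{'t': 0.0, 'joint_positions': [1.21, 0.309, 1.635, 0.0, 1.2, -0.07], 'qd': [0.001, -0.0, -0.001, -0.001, -0.001, 0.001], 'joint_efforts': [-0.0, -41.526, -27.665, -0.0, 0.01, -0.0], 'tcp_pos': [179.09, 598.349, 403.448], 'orientation': [0.145, 0.989, -0.001, -0.0], 'contact_force': [-0.051, 0.187, -0.468], 'moment': [-0.043, 0.026, 0.048], 'finger_force': 0.0, 'finger_gap': 85.418}
scene [[374.4, 0.0, 254.4], [0.0, 374.4, 194.8], [0.0, 0.0, 1.0]] -0.004101381148330248 [[0.665, -0.746, 0.001, -358.564], [-0.371, -0.332, -0.867, 288.74], [0.648, 0.577, -0.498, 706.366], [0.0, 0.0, 0.0, 1.0]]
side [[473.9, 0.0, 256.9], [0.0, 473.9, 188.6], [0.0, 0.0, 1.0]] -0.10827840509903691 [[-0.992, -0.124, -0.009, 577.17], [-0.061, 0.548, -0.835, 83.988], [0.108, -0.828, -0.551, 1705.803], [0.0, 0.0, 0.0, 1.0]]
{'intrinsics': array([[317.89652209,   0.        , 251.56365885],
       [  0.        , 317.89652209, 191.09852751],
       [  0.        ,   0.        ,   1.        ]]), 'k1': -0.0013339574629336309, 'tool_from_camera': array([[-1.51060091e-03, -9.58939658e-01, -2.83606154e-01,
         7.17499758e+01],
       [ 9.99998786e-01, -1.55727998e-03, -6.08645047e-05,
        -2.25903094e-01],
       [-3.83288797e-04, -2.83605902e-01,  9.58940846e-01,
         3.09141272e+01],
       [ 0.00000000e+00,  0.00000000e+00,  0.00000000e+00,
         1.00000000e+00]])}
```

View pics/scene0.png

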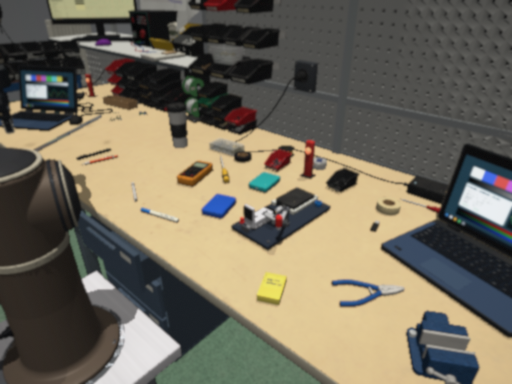

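View pics/side0.png

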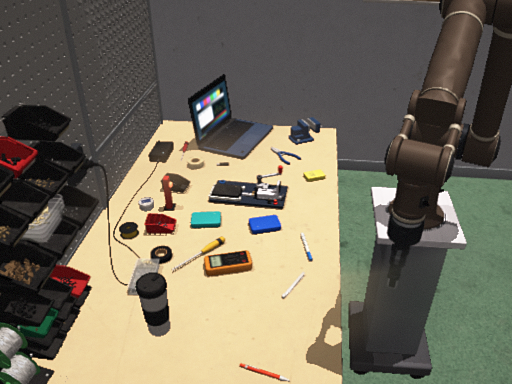

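The cradle is at scene (281,217) and side (248,193). Candidates for the pack: black pack at scene (296,198), the wanted one; blue block at (218,205) and turquoise block at (264,181), both rejected. Red items are at scene (248,212) and (278,222); I'll check these in a crop.

```bash
cat > h.py <<'E'
from plant import manip,cams
import cv2,numpy as np
from scipy.spatial.transform import Rotation as R
def cam(n,s=None):
    c=cams.calibration(n);K=c["intrinsics"];k=c["k1"]
    if n=="wrist":
        T=np.eye(4);T[:3,:3]=R.from_quat(s["orientation"]).as_matrix();T[:3,3]=s["tcp_pos"]
        M=T@c["tool_from_camera"]
    else: M=np.linalg.inv(c["view"])
    return K,k,M
def ray(n,p,s=None):
    K,k,M=cam(n,s)
    d=cv2.undistortPoints(np.array([[p]],float),K,np.array([k,0,0,0.]))[0,0]
    return M[:3,3],M[:3,:3]@np.array([d[0],d[1],1])
def onz(n,p,z,s=None):
    o,d=ray(n,p,s);return o+d*(z-o[2])/d[2]
def proj(n,P,s=None):
    K,k,M=cam(n,s);q=np.linalg.inv(M)@np.append(P,1);r=q[:2]/q[2];r=r*(1+k*(r@r))
    return K[:2,:2]@r+K[:2,2]
E
python3 - <<'E'
from h import *
a=cv2.imread("pics/scene0.png")[180:250,220:340];b=cv2.imread("pics/side0.png")[155:215,195:315]
a=cv2.resize(a,None,fx=5,fy=5,interpolation=2);b=cv2.resize(b,None,fx=5,fy=5,interpolation=2)
cv2.imwrite("pics/c.png",np.vstack([a[:300],b[:300]]))
print(onz("scene",(281,217),16),onz("side",(248,193),16))
E
```

```text
[606.64945907 -41.17167336  16.        ] [619.2422678  -29.85447312  16.        ]
```

View pics/c.png

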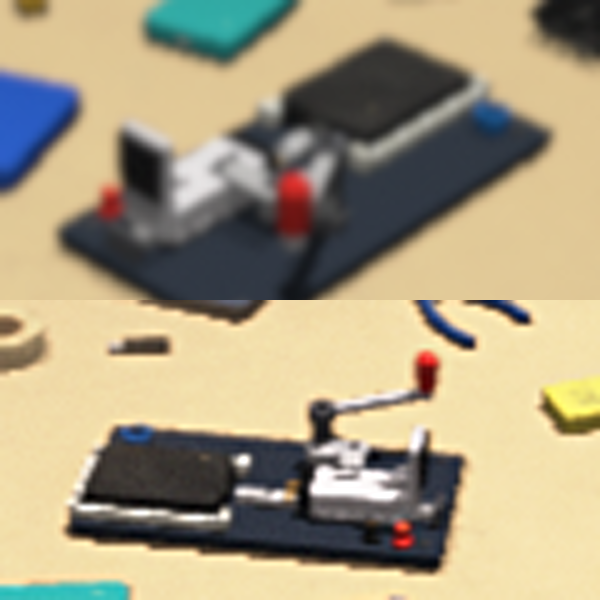

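The small crop settles it. The real lever has its upright red knob at crop (293,205) in scene and (427,372) in side, pointing at the robot. The small red post at (110,203) on the plate is a decoy. The black pack lies between white walls at the front, and the pad is on the push plate at scene crop (145,170). Next I go to a wrist view.

```bash
python3 -m jog '[[-0.9,-0.82,0.05,0,0,-0.094],[-0.9,-0.82,0.05,0,0,-0.094],[-0.9,-0.82,0.05,0,0,-0.094],[-0.9,-0.82,0.05,0,0,-0.094],[-0.9,-0.82,0.05,0,0,-0.094],[-0.9,-0.82,0.05,0,0,-0.094],[-0.9,-0.82,0.05,0,0,-0.094],[-0.9,-0.82,0.05,0,0,-0.094],[-0.9,-0.82,0.05,0,0,-0.094]]' -1
```

```text
t: 1.0
tcp_pos: [368.2, 283.6, 389.2]
orientation: [-0.0, 1.0, -0.0, -0.0]
contact_force: [-1.2, 0.5, 1.2]
finger_gap: 0.3
finger_force: 0.0
```

```bash
python3 -m jog '[[-0.72,-1,0.06,0,0,0],[-0.72,-1,0.06,0,0,0],[-0.72,-1,0.06,0,0,0],[-0.72,-1,0.06,0,0,0],[-0.72,-1,0.06,0,0,0],[-0.72,-1,0.06,0,0,0],[-0.72,-1,0.06,0,0,0],[-0.72,-1,0.06,0,0,0],[-0.72,-1,0.06,0,0,0],[-0.72,-1,0.06,0,0,0]]'
python3 - <<'E'
from h import *
import json
s=manip.get_state();im=cams.camera("wrist")
json.dump({k:np.array(v).tolist() for k,v in s.items()},open("s1.json","w"))
cv2.imwrite("pics/w1.png",im);cv2.imwrite("pics/w1b.png",cv2.resize(im,(800,600),interpolation=2))
print(s["tcp_pos"])
E
```

```text
t: 2.0
tcp_pos: [584.3, -12.1, 371.0]
orientation: [-0.002, 1.0, 0.001, -0.001]
contact_force: [0.4, 0.5, -0.3]
finger_gap: 0.1
finger_force: 0.0
[584.28196791 -12.1404908  370.9948292 ]
```

View pics/w1b.png

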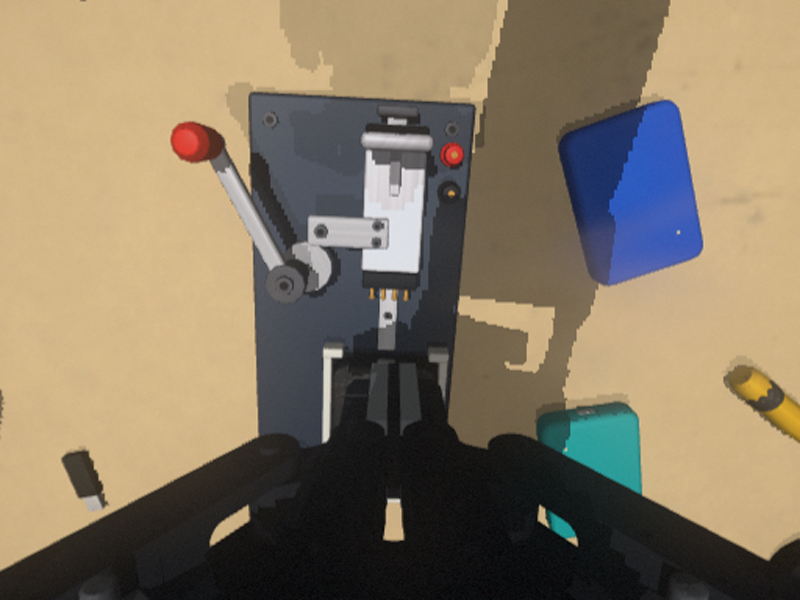

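The wrist view (800x600) shows the rear plate corners at (250,93) and (474,103), the hub at (285,284), the knob at (197,142), the push plate top edge at (397,141) and the roller arm at (320,232).

```bash
python3 - <<'E'
from h import *
import json
s=json.load(open("s1.json"))
w=lambda x,y,z:onz("wrist",(x/1.5625,y/1.5625),z,s)
A=w(250,93,16);B=w(474,103,16);C=w(260,430,16);D=w(449,410,16)
for p in(A,B,C,D):print(p.round(1))
print("width",np.linalg.norm(A-B),"yaws",np.degrees([np.arctan2(*(C-A)[1::-1]),np.arctan2(*(D-B)[1::-1]),np.arctan2(-(B-A)[0],(B-A)[1])]))
yaw=np.arctan2(-(B-A)[0],(B-A)[1])
ys=[np.arctan2(*(C-A)[1::-1]),np.arctan2(*(D-B)[1::-1]),yaw]
yaw=np.mean(ys)
X=np.array([np.cos(yaw),np.sin(yaw)]);Y=np.array([-X[1],X[0]])
O=((A[:2]+106*X+33*Y)+(B[:2]+106*X-107*Y))/2
print("yaw",np.degrees(yaw),"O",O.round(1))
for n,x,y,z in(("hub",285,284,72),("knob",205,140,80),("platetop",397,136,86),("bar@64",248,215,64)):
    p=w(x,y,z)[:2]-O;print(n,(p+O).round(1),"cradle",(p@X).round(1),(p@Y).round(1))
hub=w(285,284,70)
# cross-check by scene projection
for l,x,y in(("O",0,0),("rr",-106,-33),("rl",-106,107),("fr",174,-33),("fl",174,107)):
    P=np.append(O+x*X+y*Y,16);print(l,P.round(0),proj("scene",P).round(0),proj("side",P).round(0))
E
```

```text
[477.8 -99.1  16. ]
[483.1  37.1  16. ]
[ 708.8 -109.7   16. ]
[692.   29.1  16. ]
width 136.2660171277937 yaws [-2.6303852  -2.18324561 -2.19595485]
yaw -2.336528554256695 O [584.9 -72.3]
hub [582.8 -72.3] cradle -2.0 -0.2
knob [ 506.5 -106.2] cradle -76.9 -37.1
platetop [504.5 -10.4] cradle -82.8 58.5
bar@64 [545.6 -92.3] cradle -38.4 -21.6
O [585. -72.  16.] [285. 224.] [258. 187.]
rr [ 478. -101.   16.] [268. 246.] [287. 185.]
rl [483.  39.  16.] [230. 225.] [282. 206.]
fr [ 757. -112.   16.] [331. 205.] [216. 179.]
fl [763.  28.  16.] [294. 189.] [207. 199.]
```

```bash
cat >> h.py <<'E'
YAW=np.radians(-2.3);O=np.array([584,-72.3])
CX=np.array([np.cos(YAW),np.sin(YAW)]);CY=np.array([-CX[1],CX[0]])
def rel(P,psi,s):
    """row from the present pose to TCP P (world mm), tool x-axis heading pi+psi"""
    A=R.from_quat(s["orientation"]);T=R.from_euler("z",psi)*R.from_quat([0,1,0,0])
    return np.r_[A.inv().apply(P-s["tcp_pos"])/300,(A.inv()*T).as_rotvec()/np.pi]
def crd(x,y): return O+x*CX+y*CY
def lev(q,d,r=52):
    """finger centre: d>0 on the ccw side of the bar"""
    return crd(*(r*np.array([-np.cos(q),-np.sin(q)])+d*np.array([np.sin(q),-np.cos(q)])))
def show(wps):
    s=manip.get_state();print(np.round(s["tcp_pos"],1),np.round(s["contact_force"],1),np.round(s["joint_positions"],2))
    for P,z,psi in wps: print(np.round(rel(np.append(P,z),psi,s),3).tolist())
E
python3 - <<'E'
from h import *
show([(lev(.5,-28),290,.5-np.pi+YAW),(lev(.5,-28),290,-1.5)])
E
```

```text
[584.  -11.6 371.1] [-0.5 -0.   0.4] [-0.09  0.26  1.76  0.    1.12 -1.67]
[0.197, -0.195, 0.271, -0.001, -0.001, 0.855]
[0.197, -0.195, 0.271, -0.0, -0.001, 0.479]
```

```bash
python3 -m jog '[[0.197,-0.195,0.1,0,0,0.48],[0.197,-0.195,0.2,0,0,0.48],[0.197,-0.195,0.27,0,0,0.48],[0.197,-0.195,0.27,0,0,0.48],[0.197,-0.195,0.27,0,0,0.48],[0.197,-0.195,0.27,0,0,0.855],[0.197,-0.195,0.27,0,0,0.855],[0.197,-0.195,0.27,0,0,0.855],[0.197,-0.195,0.27,0,0,0.855],[0.197,-0.195,0.27,0,0,0.855],[0.197,-0.195,0.27,0,0,0.855],[0.197,-0.195,0.27,0,0,0.855]]'
python3 - <<'E'
from h import *
show([(lev(.5,-28),290,.5-np.pi+YAW),(lev(.5,-28),228,.5-np.pi+YAW)])
E
```

```text
t: 3.25
tcp_pos: [525.1, -69.8, 290.9]
orientation: [0.783, 0.622, 0.0, -0.0]
contact_force: [0.2, 0.7, -0.2]
finger_gap: 0.4
finger_force: 0.0
[525.1 -69.8 290.9] [ 0.2  0.7 -0.2] [-0.21  0.27  1.94  0.    0.93  0.01]
[-0.002, -0.0, 0.003, -0.0, -0.0, 0.281]
[-0.002, -0.0, 0.21, -0.0, -0.0, 0.281]
```

```bash
python3 -m jog '[[0,0,0,0,0,0.281],[0,0,0,0,0,0.281],[0,0,0,0,0,0.281],[0,0,0,0,0,0.281],[0,0,0,0,0,0.281],[0,0,0,0,0,0.281],[0,0,0.07,0,0,0.281],[0,0,0.14,0,0,0.281],[0,0,0.18,0,0,0.281],[0,0,0.21,0,0,0.281],[0,0,0.21,0,0,0.281]]'
python3 - <<'E'
from h import *
p=lambda q:q-np.pi+YAW
show([(lev(q,-18),228,p(q)) for q in(.5,.7,.9,1.1,1.3,1.5,1.7)])
a=cams.camera("scene")[170:260,210:350];b=cams.camera("side")[130:220,180:320]
cv2.imwrite("pics/d.png",np.hstack([cv2.resize(i,(400,257),interpolation=2) for i in(a,b)]))
E
```

```text
t: 4.35
tcp_pos: [525.1, -71.2, 226.6]
orientation: [0.973, 0.23, -0.001, -0.001]
contact_force: [-0.7, -0.1, -0.6]
finger_gap: 0.2
finger_force: 0.0
[525.1 -71.2 226.6] [-0.7 -0.1 -0.6] [-0.22  0.37  1.97  0.    0.8   0.89]
[0.001, 0.031, -0.005, -0.001, 0.001, 0.001]
[-0.008, 0.066, -0.005, -0.001, 0.001, -0.062]
[-0.009, 0.103, -0.005, -0.001, 0.0, -0.126]
[-0.003, 0.139, -0.005, -0.001, 0.0, -0.19]
[0.01, 0.173, -0.005, -0.001, 0.0, -0.253]
[0.029, 0.204, -0.005, -0.001, 0.0, -0.317]
[0.055, 0.231, -0.005, -0.001, 0.0, -0.381]
```

View pics/d.png

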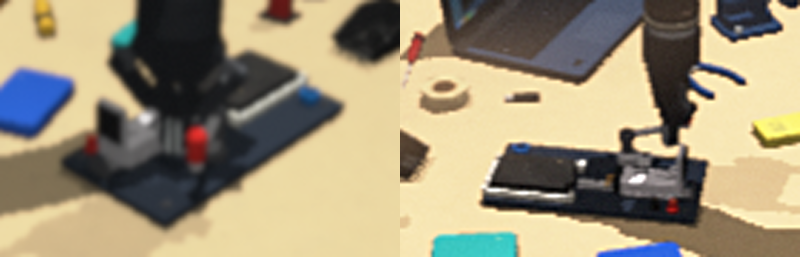

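The fingers are down between the push plate and the bar at crop (190,135), with the knob at (197,145). Now I sweep.

```bash
python3 -m jog '[[0,0.03,-0.005,0,0,0],[-0.004,0.048,-0.005,0,0,-0.03],[-0.008,0.066,-0.005,0,0,-0.062],[-0.009,0.085,-0.005,0,0,-0.094],[-0.009,0.103,-0.005,0,0,-0.126],[-0.006,0.121,-0.005,0,0,-0.158],[-0.003,0.139,-0.005,0,0,-0.19],[0.003,0.156,-0.005,0,0,-0.222],[0.01,0.173,-0.005,0,0,-0.253],[0.019,0.189,-0.005,0,0,-0.285],[0.029,0.204,-0.005,0,0,-0.317]]'
python3 - <<'E'
from h import *
p=lambda q:q-np.pi+YAW
show([(lev(q,-18),228,p(q)) for q in(1.5,1.7,1.9,2.1,2.3,2.5,2.7)])
cv2.imwrite("pics/e.png",cams.camera("wrist"))
E
```

```text
t: 5.55
tcp_pos: [560.5, -123.1, 229.5]
orientation: [0.744, 0.668, -0.001, -0.002]
contact_force: [-3.5, 2.4, 0.4]
finger_gap: 0.1
finger_force: 1.7
[ 560.5 -123.1  229.5] [-3.5  2.4  0.4] [-0.29  0.44  1.86  0.    0.85 -0.18]
[0.004, -0.001, 0.005, -0.001, -0.0, 0.001]
[-0.005, 0.035, 0.005, -0.001, -0.001, -0.063]
[-0.006, 0.071, 0.005, -0.001, -0.001, -0.126]
[-0.0, 0.107, 0.005, -0.001, -0.001, -0.19]
[0.013, 0.142, 0.004, -0.001, -0.001, -0.254]
[0.032, 0.173, 0.004, -0.001, -0.001, -0.317]
[0.058, 0.199, 0.004, -0.001, -0.001, -0.381]
```

View pics/e.png

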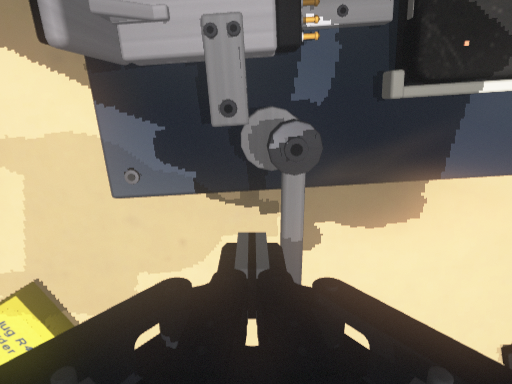

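The lever now stands across toward -y (hub at (297,148)), with the fingers behind it. Pushing takes about 4 N. I carry on.

```bash
python3 -m jog '[[0,0.017,0.004,0,0,-0.031],[-0.005,0.035,0.004,0,0,-0.063],[-0.006,0.053,0.004,0,0,-0.094],[-0.006,0.071,0.004,0,0,-0.126],[-0.003,0.089,0.004,0,0,-0.158],[0,0.107,0.004,0,0,-0.19],[0.006,0.125,0.004,0,0,-0.222],[0.013,0.142,0.004,0,0,-0.254],[0.022,0.158,0.004,0,0,-0.285],[0.032,0.173,0.004,0,0,-0.317],[0.044,0.187,0.004,0,0,-0.349],[0.058,0.199,0.004,0,0,-0.381]]'
python3 - <<'E'
from h import *
p=lambda q:q-np.pi+YAW
show([(lev(q,-18),228,p(q)) for q in(2.7,2.9,3.0,3.14)]+[(lev(3.14,-d),228,p(3.14)) for d in(16,14,12)])
E
```

```text
t: 6.8
tcp_pos: [621.7, -113.4, 228.1]
orientation: [0.239, 0.971, -0.001, -0.001]
contact_force: [-2.9, -2.2, -0.3]
finger_gap: 0.4
finger_force: 1.6
[ 621.7 -113.4  228.1] [-2.9 -2.2 -0.3] [-0.25  0.53  1.72 -0.    0.9  -1.34]
[0.002, 0.003, 0.0, -0.001, -0.001, -0.0]
[-0.007, 0.039, 0.0, -0.001, -0.001, -0.064]
[-0.008, 0.057, 0.0, -0.001, -0.001, -0.096]
[-0.007, 0.083, 0.0, -0.001, -0.001, -0.14]
[-0.004, 0.089, 0.0, -0.001, -0.001, -0.14]
[-0.002, 0.095, 0.0, -0.001, -0.001, -0.14]
[0.001, 0.101, 0.0, -0.001, -0.001, -0.14]
```

```bash
python3 -m jog '[[-0.003,0.02,0,0,0,-0.03],[-0.007,0.039,0,0,0,-0.064],[-0.008,0.057,0,0,0,-0.096],[-0.008,0.07,0,0,0,-0.118],[-0.007,0.08,0,0,0,-0.14],[-0.006,0.085,0,0,0,-0.14],[-0.006,0.085,0,0,0,-0.14]]'
python3 - <<'E'
from h import *
p=lambda q:q-np.pi+YAW
show([(lev(3.14,-d),228,p(3.14)) for d in(18,16,14,12)])
E

```

```text
t: 7.5
tcp_pos: [635.3, -92.9, 228.2]
orientation: [0.023, 1.0, -0.002, -0.001]
contact_force: [-2.1, -7.5, -0.2]
finger_gap: 0.1
finger_force: 3.2
[635.3 -92.9 228.2] [-2.1 -7.5 -0.2] [-0.21  0.54  1.69 -0.01  0.9  -1.73]
[0.0, 0.002, 0.001, -0.001, -0.0, -0.002]
[0.001, 0.008, 0.001, -0.001, -0.0, -0.002]
[0.001, 0.015, 0.001, -0.001, -0.0, -0.002]
[0.001, 0.022, 0.001, -0.001, -0.0, -0.002]
```

```bash
python3 -m jog '[[0,0.005,0,0,0,0],[0,0.01,0,0,0,0],[0,0.01,0,0,0,0]]'
python3 -m jog '[[0,-0.03,0,0,0,0],[0,-0.08,0,0,0,0],[0,-0.08,-0.1,0,0,0],[0,-0.08,-0.25,0,0,0],[0.1,-0.08,-0.4,0,0,0],[0.1,-0.08,-0.4,0,0,0]]'
python3 - <<'E'
from h import *
import json
s=manip.get_state();cv2.imwrite("pics/f.png",cams.camera("wrist"))
json.dump({k:np.array(v).tolist() for k,v in s.items()},open("s2.json","w"))
for q in(3.14,3.0,2.8):
  print(q,[proj("wrist",np.append(lev(q,0,r),68),s).round(0).tolist() for r in(0,70)])
E
```

```text
t: 7.8
tcp_pos: [635.4, -91.9, 228.3]
orientation: [0.023, 1.0, -0.004, -0.001]
contact_force: [-4.0, -12.0, -1.1]
finger_gap: -0.2
finger_force: 6.4
t: 8.4
tcp_pos: [605.9, -111.4, 355.6]
orientation: [0.024, 1.0, -0.001, 0.006]
contact_force: [1.0, 0.6, 0.7]
finger_gap: -0.4
finger_force: 0.0
3.14 [[299.0, 154.0], [296.0, 233.0]]
3.0 [[299.0, 154.0], [285.0, 233.0]]
2.8 [[299.0, 154.0], [270.0, 229.0]]
```

View pics/f.png

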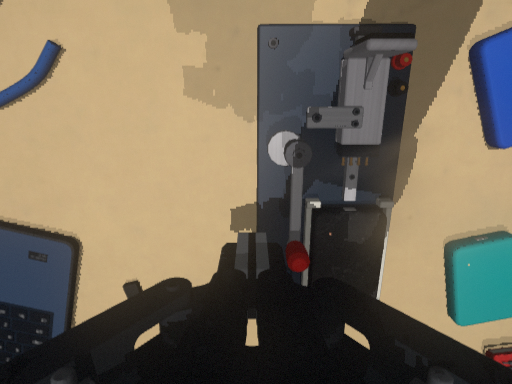

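The lever lies along +x at its stop: hub (299,154), knob (297,255), and force rose to 12 N with no further motion. Next is the slide: I go behind the pad.

```bash
python3 - <<'E'
from h import *
show([(crd(-130,59),300,YAW),(crd(-130,59),231,YAW)])
E
```

```text
[ 605.6 -111.2  353.4] [ 0.6 -0.4  0.5] [-0.25  0.34  1.7   0.    1.09 -1.78]
[0.514, 0.32, 0.173, -0.001, 0.003, -0.002]
[0.517, 0.32, 0.403, -0.001, 0.003, -0.002]
```

```bash
python3 -m jog '[[0.15,0.1,0,0,0,0],[0.3,0.2,0,0,0,0],[0.45,0.3,0.05,0,0,0],[0.515,0.32,0.15,0,0,0],[0.515,0.32,0.25,0,0,0],[0.515,0.32,0.33,0,0,0],[0.515,0.32,0.38,0,0,0],[0.515,0.32,0.403,0,0,0],[0.515,0.32,0.403,0,0,0]]'
python3 -m jog '[[-0.02,0,0,0,0,0],[-0.04,0,0,0,0,0],[-0.06,0,0,0,0,0],[-0.08,0,0,0,0,0],[-0.08,0,0,0,0,0]]'
python3 - <<'E'
from h import *
s=manip.get_state();d=s["tcp_pos"][:2]-O;print(d@CX,d@CY)
E
```

```text
t: 9.35
tcp_pos: [454.4, -7.4, 225.6]
orientation: [0.023, 1.0, 0.0, -0.002]
contact_force: [0.2, -0.6, 1.1]
finger_gap: -0.1
finger_force: 0.0
t: 9.85
tcp_pos: [480.3, -8.5, 227.8]
orientation: [0.023, 1.0, -0.0, 0.001]
contact_force: [-0.8, 0.3, -0.3]
finger_gap: 0.3
finger_force: 0.0
-106.19303145343773 59.57249421104364
```

```bash
python3 -m jog '[[-0.015,0,-0.005,0,0,0],[-0.03,0,-0.005,0,0,0],[-0.045,0,-0.005,0,0,0]]'; python3 -m jog '[[-0.015,0,0,0,0,0],[-0.03,0,0,0,0,0],[-0.045,0,0,0,0,0],[-0.06,0,0,0,0,0],[-0.075,0,0,0,0,0],[-0.09,0,0,0,0,0]]'
```

```text
t: 10.15
tcp_pos: [491.9, -8.9, 228.4]
orientation: [0.023, 1.0, 0.0, -0.001]
contact_force: [-2.2, 0.0, 1.5]
finger_gap: 0.1
finger_force: 1.4
t: 10.75
tcp_pos: [519.5, -10.2, 228.3]
orientation: [0.023, 1.0, 0.0, -0.0]
contact_force: [-2.4, 0.8, -0.2]
finger_gap: 0.1
finger_force: 1.4
```

```bash
python3 -m jog '[[-0.015,0,0,0,0,0],[-0.03,0,0,0,0,0],[-0.04,0,0,0,0,0],[-0.04,0,0,0,0,0]]'; python3 -m jog '[[-0.01,0,0,0,0,0],[-0.02,0,0,0,0,0],[-0.02,0,0,0,0,0]]'; python3 -m jog '[[-0.008,0,0,0,0,0],[-0.016,0,0,0,0,0],[-0.016,0,0,0,0,0]]'
```

```text
t: 11.15
tcp_pos: [531.9, -10.8, 228.5]
orientation: [0.023, 1.0, -0.0, 0.0]
contact_force: [-2.1, 0.1, -2.0]
finger_gap: 0.1
finger_force: 0.7
t: 11.45
tcp_pos: [536.6, -11.0, 228.5]
orientation: [0.023, 1.0, 0.0, -0.002]
contact_force: [-5.6, -0.1, 2.6]
finger_gap: 0.0
finger_force: 2.8
t: 11.75
tcp_pos: [539.1, -11.1, 228.1]
orientation: [0.023, 1.0, 0.0, -0.006]
contact_force: [-12.5, -0.0, 9.9]
finger_gap: 0.1
finger_force: 6.5
```

```bash
python3 -m jog '[[-0.005,0,0,0,0,0],[-0.005,0,0,0,0,0]]'; python3 -m jog '[[0.03,0,0,0,0,0],[0.1,0,0,0,0,0],[0.1,0,-0.15,0,0,0],[0.1,0,-0.3,0,0,0],[0,0,-0.45,0,0,0],[0,0,-0.45,0,0,0],[0,0,-0.45,0,0,0]]'
python3 - <<'E'
from h import *
cv2.imwrite("pics/g.png",cams.camera("wrist"))
p=lambda q:q-np.pi+YAW
show([(lev(3.14,30),300,p(3.14)),(lev(3.14,30),228,p(3.14))])
E
```

```text
t: 11.95
tcp_pos: [539.6, -11.1, 227.8]
orientation: [0.023, 1.0, 0.0, -0.008]
contact_force: [-15.9, -0.4, 10.9]
finger_gap: -0.3
finger_force: 7.8
t: 12.65
tcp_pos: [545.7, -11.6, 366.8]
orientation: [0.023, 1.0, -0.0, 0.005]
contact_force: [-0.7, -0.0, 0.2]
finger_gap: 0.2
finger_force: 0.0
[544.2 -11.4 364.4] [-0.3 -0.8 -0.3] [-0.1   0.2   1.86 -0.    1.08 -1.63]
[-0.314, -0.096, 0.216, -0.0, 0.001, -0.001]
[-0.313, -0.096, 0.456, -0.0, 0.001, -0.001]
```

View pics/g.png

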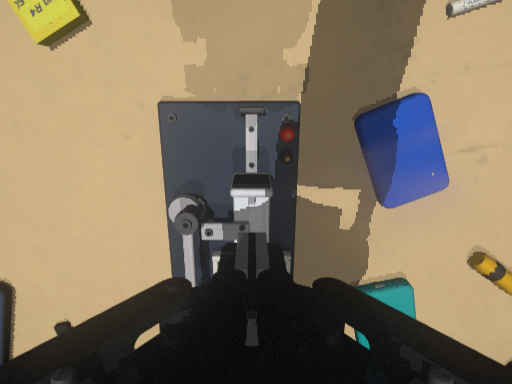

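The slide is forward (push plate at (252,185)) and the roller arm at (222,231) has passed the disc. Now I put the fingers on the lever's +y side.

```bash
python3 -m jog '[[-0.1,-0.03,0.05,0,0,0],[-0.2,-0.06,0.12,0,0,0],[-0.3,-0.096,0.2,0,0,0],[-0.313,-0.096,0.22,0,0,0],[-0.313,-0.096,0.3,0,0,0],[-0.313,-0.096,0.38,0,0,0],[-0.313,-0.096,0.43,0,0,0],[-0.313,-0.096,0.456,0,0,0],[-0.313,-0.096,0.456,0,0,0]]'
python3 - <<'E'
from h import *
p=lambda q:q-np.pi+YAW
show([(lev(q,18),228,p(q)) for q in(3.14,2.94,2.74,2.54,2.34,2.14,1.94)])
E
```

```text
t: 13.6
tcp_pos: [634.9, -44.2, 225.1]
orientation: [0.023, 1.0, 0.0, -0.002]
contact_force: [-0.6, -0.5, -0.1]
finger_gap: 0.1
finger_force: 0.0
[634.9 -44.2 225.1] [-0.6 -0.5 -0.1] [-0.14  0.54  1.71  0.    0.9  -1.66]
[-0.008, -0.041, -0.01, 0.0, -0.001, -0.001]
[-0.016, -0.076, -0.01, -0.0, -0.001, 0.062]
[-0.018, -0.113, -0.01, -0.0, -0.001, 0.126]
[-0.012, -0.149, -0.01, -0.0, -0.001, 0.19]
[0.001, -0.183, -0.01, -0.0, -0.001, 0.253]
[0.021, -0.214, -0.01, -0.0, -0.001, 0.317]
[0.046, -0.241, -0.01, -0.001, -0.001, 0.381]
```

```bash
python3 -m jog '[[-0.006,-0.03,-0.01,0,0,0],[-0.01,-0.045,-0.01,0,0,0.01],[-0.016,-0.076,-0.01,0,0,0.062],[-0.017,-0.095,-0.01,0,0,0.094],[-0.018,-0.113,-0.01,0,0,0.126],[-0.015,-0.131,-0.01,0,0,0.158],[-0.012,-0.149,-0.01,0,0,0.19],[-0.006,-0.166,-0.01,0,0,0.222],[0.001,-0.183,-0.01,0,0,0.253],[0.011,-0.199,-0.01,0,0,0.285],[0.021,-0.214,-0.01,0,0,0.317],[0.046,-0.241,-0.01,0,0,0.381]]'
python3 - <<'E'
from h import *
p=lambda q:q-np.pi+YAW
show([(lev(q,18),228,p(q)) for q in(1.94,1.74,1.54,1.34,1.14,.94,.74)])
E
```

```text
t: 14.8
tcp_pos: [621.3, -116.5, 232.4]
orientation: [0.564, 0.826, 0.002, 0.004]
contact_force: [2.8, 1.5, 0.2]
finger_gap: 0.1
finger_force: 1.5
[ 621.3 -116.5  232.4] [2.8 1.5 0.2] [-0.25  0.52  1.72  0.    0.89 -0.63]
[0.007, -0.01, 0.015, 0.002, 0.001, 0.014]
[-0.0, -0.046, 0.014, 0.003, 0.001, 0.077]
[0.0, -0.082, 0.014, 0.003, 0.001, 0.141]
[0.008, -0.118, 0.014, 0.003, 0.0, 0.205]
[0.022, -0.152, 0.013, 0.003, 0.0, 0.268]
[0.043, -0.182, 0.013, 0.003, -0.0, 0.332]
[0.07, -0.207, 0.013, 0.003, -0.0, 0.396]
```

```bash
python3 -m jog '[[0.005,-0.01,0.013,0,0,0.014],[0.002,-0.028,0.013,0,0,0.046],[0,-0.046,0.013,0,0,0.077],[0,-0.064,0.013,0,0,0.109],[0,-0.082,0.013,0,0,0.141],[0.004,-0.1,0.013,0,0,0.173],[0.008,-0.118,0.013,0,0,0.205],[0.014,-0.135,0.013,0,0,0.237],[0.022,-0.152,0.013,0,0,0.268],[0.032,-0.167,0.013,0,0,0.3],[0.043,-0.182,0.013,0,0,0.332],[0.056,-0.195,0.013,0,0,0.364]]'
python3 - <<'E'
from h import *
p=lambda q:q-np.pi+YAW
show([(lev(q,18),228,p(q)) for q in(.74,.6,.45,.3,.15,0)]+[(lev(0,d),228,p(0)) for d in(16,14,12)])
E
```

```text
t: 16.0
tcp_pos: [560.2, -124.1, 228.7]
orientation: [0.921, 0.39, 0.003, 0.003]
contact_force: [0.9, -3.5, 0.6]
finger_gap: 0.1
finger_force: 1.7
[ 560.2 -124.1  228.7] [ 0.9 -3.5  0.6] [-0.29  0.44  1.87 -0.    0.83  0.48]
[0.001, -0.021, 0.002, 0.003, -0.001, 0.032]
[-0.003, -0.046, 0.002, 0.003, -0.001, 0.077]
[-0.004, -0.074, 0.002, 0.002, -0.001, 0.125]
[-0.0, -0.101, 0.001, 0.002, -0.001, 0.172]
[0.007, -0.127, 0.001, 0.002, -0.002, 0.22]
[0.019, -0.152, 0.001, 0.002, -0.002, 0.268]
[0.024, -0.157, 0.001, 0.002, -0.002, 0.268]
[0.029, -0.161, 0.001, 0.002, -0.002, 0.268]
[0.034, -0.166, 0.001, 0.002, -0.002, 0.268]
```

```bash
python3 -m jog '[[0.001,-0.021,0,0,0,0.032],[-0.003,-0.046,0,0,0,0.077],[-0.004,-0.06,0,0,0,0.1],[-0.004,-0.074,0,0,0,0.125],[-0.002,-0.088,0,0,0,0.148],[0,-0.101,0,0,0,0.172],[0.004,-0.114,0,0,0,0.196],[0.007,-0.127,0,0,0,0.22],[0.013,-0.14,0,0,0,0.244],[0.019,-0.152,0,0,0,0.268],[0.019,-0.152,0,0,0,0.268]]'
python3 - <<'E'
from h import *
p=lambda q:q-np.pi+YAW
show([(lev(0,d),228,p(0)) for d in(18,16,14,12)])
E
```

```text
t: 17.1
tcp_pos: [531.0, -88.3, 228.4]
orientation: [1.0, -0.018, 0.003, 0.002]
contact_force: [0.7, -4.3, 2.2]
finger_gap: 0.2
finger_force: 2.6
[531.  -88.3 228.4] [ 0.7 -4.3  2.2] [-0.24  0.38  1.95 -0.    0.8   1.37]
[0.001, -0.0, 0.001, 0.001, -0.002, 0.001]
[0.001, -0.007, 0.001, 0.001, -0.002, 0.001]
[0.001, -0.014, 0.001, 0.001, -0.002, 0.001]
[0.001, -0.02, 0.001, 0.001, -0.002, 0.001]
```

Now I push on gently to the stop (+y = tool -y).

```bash
python3 -m jog '[[0,-0.005,0,0,0,0],[0,-0.01,0,0,0,0],[0,-0.01,0,0,0,0]]'; python3 -m jog '[[0,-0.004,0,0,0,0],[0,-0.008,0,0,0,0],[0,-0.008,0,0,0,0]]'
```

```text
t: 17.4
tcp_pos: [531.2, -87.2, 228.4]
orientation: [1.0, -0.017, 0.003, 0.004]
contact_force: [-0.9, -13.6, 2.0]
finger_gap: -0.1
finger_force: 6.6
t: 17.7
tcp_pos: [531.2, -86.3, 228.5]
orientation: [1.0, -0.016, 0.003, 0.006]
contact_force: [-1.8, -19.4, 0.4]
finger_gap: -0.2
finger_force: 9.8
```

```bash
python3 -m jog '[[0,0.03,0,0,0,0],[0,0.08,0,0,0,0],[0,0.08,-0.1,0,0,0],[0,0.08,-0.25,0,0,0],[0,0,-0.4,0,0,0],[0.15,-0.1,-0.5,0,0,0],[0.2,-0.1,-0.55,0,0,0],[0.2,-0.1,-0.55,0,0,0],[0.2,-0.1,-0.55,0,0,0]]'
python3 - <<'E'
from h import *
s=manip.get_state();im=cams.camera("wrist");cv2.imwrite("pics/i.png",im)
for q in(0,.1,.2):print(q,[proj("wrist",np.append(lev(q,0,r),68),s).round(0).tolist() for r in(0,70)])
a=cams.camera("side")[150:220,190:310];cv2.imwrite("pics/j.png",np.vstack([cv2.resize(im,(440,330)),cv2.resize(a,(440,257),interpolation=2)]))
E
```

```text
t: 18.6
tcp_pos: [590.7, -53.3, 391.4]
orientation: [1.0, -0.018, 0.0, 0.0]
contact_force: [-0.1, -0.1, -1.0]
finger_gap: -0.0
finger_force: 0.0
0 [[272.0, 183.0], [270.0, 250.0]]
0.1 [[272.0, 183.0], [277.0, 250.0]]
0.2 [[272.0, 183.0], [284.0, 249.0]]
```

View pics/j.png

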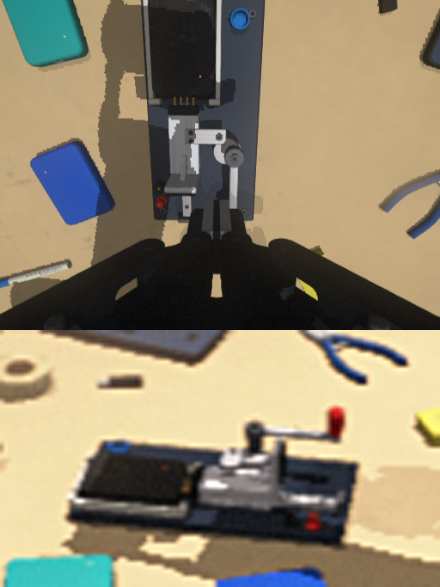

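The wrist view shows the bar from (234,158) to (234,208), exactly the q=0 line. The probes at (184,100) are pressed on the pack in its nest, with the disc behind the roller. The blue cap at (240,18) and the rest are untouched.

```bash
python3 -c "
from plant import manip
print(manip.finish_job())"
```

```text
the job is handed in; nothing more can be done
None
```

I've handed the job in: the final pictures show the probes pressed on the black pack in its nest and the lever swung back to its locked stop, with the robot touching nothing; it took about 19 s, with at most about 20 N at the wrist in the readings.

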